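Open the safety cap of the descaler bottle

ROBOT

A 6-joint arm with a two-finger parallel gripper is mounted at the origin on a cart in front of the work surface, level with it; the furniture and walls round the work are solid. World frame = base frame: x ahead of the robot, y to its left, z up, the work surface at z = 0. Lengths are in m, angles in rad, forces in N, time in s.
With the tool pointing down it reaches from about 0.275 to 0.775 m from the base axis. Payload 14.6 kg.
Tool frame: the origin (TCP) lies on the centre line of the jaws, within the pads' length; the fingertips stand 25 mm ahead of it and the grasp point (between the pads) lies 6 mm ahead of it; z points along the fingers, y is the line along which they close (so a half turn about z gives the same grasp; the last joint's range is limited). The gripper opens to 85 mm and grips with 20 to 120 N. Pads are 22 mm wide; open, the fingers measure 114 mm over their backs; the gripper's body (76 mm by 85 mm) begins 54 mm behind the grasp point. The pads swing forward as they close: fully open they stand 13 mm farther back than shut.
Start: joints at [0.978, 0.263, -0.048, 1.259, 0, 1.415], TCP at [0.223, 0.475, 0.219] pointing down, gripper open.
Joint ranges: [-2.65, 2.65], [-0.89, 1.7], [-1.18, 1.37], [-2.13, 2.11], [-1.35, 1.29], [-3.14, 3.14]. Speed limits (rad/s): [1.89, 1.89, 2.57, 2.79, 3.14, 3.14].

INTERFACE

Orientations are given as a unit quaternion [x, y, z, w].
In Python, from workcell import arm, cams, workorder, models, readout gives the robot as it stands. Calls block until the motion is done:
- arm.move_pose(position, orientation): joint-space move of the TCP to a pose.
- arm.move_linear(position, velocity=0.15, rotation=None, stop_force=None): straight line of the TCP; rotation=None keeps the orientation; velocity is the mean speed in m/s. With stop_force (N) it stops when the force on the tool has changed by that much, and returns True; else False.
- arm.set_joints(angles): joint-space move.
- arm.gripper_to(opening): finger opening in m; the grip force is fixed at half the most; returns when the fingers have stopped.
- arm.pause(seconds).
- arm.inverse_kinematics(position, orientation): joint angles nearest the present ones, or None.
- cams.get_image(name): name is "scene" or "top" or "wrist"; returns a dict with "image" (420x560x3 uint8, blue, green, red), "z_map" (420x560 float32, m along the optical axis (not along the pixel's ray), 0 where there is no reading), "fx", "fy", "cx", "cy" (pixels), "xyz" and "attitude" of the camera in the world; the wrist camera has in their place "hand_eye" (4x4, takes a point from camera to tool coordinates, whose origin is the TCP and whose axes are the flange's). Camera axes: x right, y up, looking along -z (the intrinsics and any distortion apply to the point x, -y, -z); pixel columns grow to the right and rows downward; lengths in m; the calibration is good to about 2 mm. A picture is of the moment at which its call begins: read the wrist's pose just before it.
A pose or a line that the arm cannot do raises arm.PlanningError and nothing moves.
- workorder.hand_in(): hands the job in; it is judged then, once.
Trained networks look in the newest picture that a camera, given by its name, has taken for a name from the list of things; names that differ only in an ending like _2 or _b are one class to them, and where a whole thing is asked for, a point or a joint stands for the part that bears it (a point fixed in the world has none). Each returns a list of dicts, best first, with "score" (0 to 1); they miss things now and then, are a little off and sometimes report something else, mostly with a low value. They report only what shows in the picture. A call takes as long as a camera call. They do not tell look-alikes from the thing itself.
- models.outline_of(camera, name): "region" (420x560 bool, what is visible of it).
- models.tip_of(camera, name): "at" ([x, y, z] in m, in world coordinates, good to about 4 mm: a listed point, or the origin of a listed thing).
Readings, each from a call of its own:
- readout.read_t(): time.
- readout.read_joints(): joint angles.
- readout.read_qd(): joint speeds.
- readout.read_joint_torque(): joint torques, N m.
- readout.read_ee_pos(): TCP position.
- readout.read_ee_rot(): TCP orientation.
- readout.read_ft_force(): force on the tool from outside, world axes, zero at the start.
- readout.read_wrist_torque(): the same for the moment, N m.
- readout.read_finger_gap(): finger opening in m.
- readout.read_grasp_force(): force on a finger pad.
Only numpy, scipy, OpenCV 4.12 (cv2) and the standard library are available. Lean on these libraries where they do the work, as an engineer would, in place of code of your own. Each camera call takes 0.05 s, during which the arm holds its last target. There are 200 camera calls.

TASK

Pull the lower tray of the sink-side organiser all the way out to its stop, so that the square grey bottle comes clear of the shelf above it. Then press the bottle's safety cap down, twist it counter-clockwise while it is pressed until it comes free, and lift it off, leaving the bottle upright in its pocket, the tray pulled out and the things around undisturbed. Finish while holding the cap still and level, straight above the bottle's mouth and about 8 cm clear of it; do not put it down.

Things in the scene. Friction and masses are not known exactly. Their poses are not given: they have to be found in the camera images.
- organiser: Fixed two-tier organiser, white and steel, 206 mm wide. Origin: on the worktop, under the row of pockets when the tray is closed; +x to its rear, +y to its left seen from the robot, z up. Upper shelf: x -42 to +60 mm, underside 196 mm above the worktop (things on it reach 295 mm). Posts at y +-100 mm, x -34 and +52 mm.
- tray (a joint): How far the lower tray is pulled out along the organiser's -x, in m: 0 closed (as it starts), 0.15 at the stop. About 3 N friction; it stays where it is left. Tray 174 mm wide, walls 50 mm high, floor 18 mm above the worktop; at the rear two 80 mm square pockets, centres 43.5 mm left and right of the middle, with 45 mm partitions; one bin in front.
- tray_handle (a point): Middle of the tray's handle, a level round steel bar 10 mm thick, 78 mm long along the organiser's y, 50 mm above the worktop, 30 mm of free space between it and the tray's front wall. It moves with the tray.
- bottle: Descaler bottle: plain grey, square, 76 x 76 mm, 94 mm high to the shoulder; neck 30 mm wide (39 over its three bayonet ledges), mouth 135 mm above the origin. 0.4 to 0.75 kg, loose in one of the two pockets (2 mm play each side), so it cannot turn. Origin: centre of its underside; z up, x to the organiser's rear.
- cap: White ribbed safety cap, 48 mm wide, 34 mm high, 40 g. Origin: centre of its lower rim, z up. Locked (as it starts) it sits 116 mm above the bottle's origin, x axes alike. Press down 5 to 8 mm (spring 5 N at first, 9 N at 6 mm; bottoms at 9 mm), turn counter-clockwise from above while pressed by about 60 degrees (free from 45, stop at about 78), lift straight up.
- dose_cup: Steel tumbler 76 mm wide, 100 mm high, loose in the other tray pocket. Origin: centre of its underside.
- mug: White mug 86 mm wide, 92 mm high, loose on the worktop, to the right of the organiser. Origin: centre of its underside.
- lemon: Lemon, 66 x 53 x 52 mm, loose on the worktop, to the right of and in front of the organiser. Origin: centre of its underside.
- bowl: Small steel bowl 94 mm wide, 35 mm high, loose on the worktop, to the left of and in front of the organiser. Origin: centre of its underside.
Mind the look-alikes: they are no part of the job. Of the things like the cap, leave any that is black or red; of the rest the smaller one is meant.

How it is judged:
On the way, in this order (a step that is already met when the one before it is completed fails the run):
1. the tray is pulled out to its stop (value of joint tray above 0.145 m), for 0.2 s.
2. the cap is pressed down on the bottle against its spring (z of cap in the frame of bottle below 0.1125 m and value of joint tray above 0.13 m), for 0.1 s.
3. the cap is turned free, still on the neck (angle between the x axis of cap and the x axis of bottle, either way round above 0.7 rad and z of cap in the frame of bottle below 0.125 m), for 0.05 s.
At the end, for the whole second after the job is handed in: The gripper holds the cap still, level within 11 degrees, within 30 mm of the bottle's axis and 40 to 140 mm above its mouth, touching only the fingers; bottle on its pocket floor and tumbler, both upright; tray out at least 130 mm (z of cap in the frame of bottle between 0.175 and 0.275 m and horizontal distance between cap and bottle below 0.03 m and angle between cap's own z axis and vertical below 0.2 rad and linear speed of cap below 0.02 m/s and contact force between the fingers and cap above 1 N and contact force between cap and bottle below 0.1 N and z of bottle in the frame of organiser below 0.023 m and angle between bottle's own z axis and vertical below 0.08 rad and angle between dose_cup's own z axis and vertical below 0.15 rad and value of joint tray above 0.13 m); the arm keeps its last pose, push and grip.
It fails at once if the bottle is lifted out of its pocket or tipped (z of bottle in the frame of organiser above 0.04 m or angle between bottle's own z axis and vertical above 0.3 rad).
It fails at once if the tumbler is knocked over (angle between dose_cup's own z axis and vertical above 0.3 rad).
It fails at once if the mug, the lemon or the bowl is pushed away (distance of any of mug, lemon, bowl from where it was at the start of the episode above 0.04 m).
It also fails if it takes over 51 s, if anything falls off the work surface, if the arm or the gripper's body presses on something with over 40 N, if the wrist force passes 120 N, or if a joint passes its speed limit or range.

## Working session

There is one attempt and no reset: what is moved stays moved. The work goes in short steps, each a Python script; the robot and the scene stay as the last script left them, time stands still between calls to the robot, and variables do not carry over. Pictures are saved under pics/ and viewed, at most 10 in all, crops included, and the job is handed in when it is done.

```bash
mkdir -p pics
cat > h.py <<'E'
import numpy as np, cv2
from scipy.spatial.transform import Rotation as R
from workcell import arm, cams, workorder, models, readout
def world(im,u,v,d,pose=None):
    p=np.array([(u-im["cx"])/im["fx"]*d,-(v-im["cy"])/im["fy"]*d,-d])
    if "xyz" in im: return R.from_quat(im["attitude"]).apply(p)+np.array(im["xyz"])
    q=np.array(im["hand_eye"])@np.append(p,1); return R.from_quat(pose[1]).apply(q[:3])+pose[0]
def cloud(im,mask,pose=None):
    v,u=np.nonzero(mask&(im["z_map"]>0)); d=im["z_map"][v,u]
    p=np.stack([(u-im["cx"])/im["fx"]*d,-(v-im["cy"])/im["fy"]*d,-d],1)
    if "xyz" in im: return R.from_quat(im["attitude"]).apply(p)+np.array(im["xyz"])
    q=p@np.array(im["hand_eye"])[:3,:3].T+np.array(im["hand_eye"])[:3,3]
    return R.from_quat(pose[1]).apply(q)+pose[0]
def pose(): return np.array(readout.read_ee_pos()),np.array(readout.read_ee_rot())
E
python3 - <<'E'
from h import *
np.set_printoptions(precision=3,suppress=True)
print(readout.read_t(),pose())
for c in ["scene","top"]:
    im=cams.get_image(c); print(c,{k:v for k,v in im.items() if k not in("image","z_map")})
    cv2.imwrite(f"pics/{c}0.png",im["image"])
    for n in ["organiser","tray_handle","bottle","cap","dose_cup","mug","lemon","bowl"]:
        for r in models.tip_of(c,n): print(n,round(r["score"],2),np.array(r["at"]))
        if n in("cap","tray_handle"):
          for r in models.outline_of(c,n):
            m=r["region"]; v,u=np.nonzero(m); P=cloud(im,m); print("  outl",n,round(r["score"],2),u.mean(),v.mean(),m.sum(),np.percentile(P,[3,50,97],axis=0).ravel() if len(P) else "")
E
```

```text
0.0 (array([0.222, 0.475, 0.218]), array([ 0.217,  0.976, -0.001, -0.   ]))
scene {'fx': 469.73523557300416, 'fy': 469.73523557300416, 'cx': 278.2164187269707, 'cy': 204.44925849825154, 'xyz': array([-0.181, -0.769,  0.576]), 'attitude': array([ 0.479, -0.233, -0.379,  0.757])}
organiser 0.81 [ 0.76  -0.208  0.   ]
tray_handle 0.83 [ 0.631 -0.166  0.049]
  outl tray_handle 0.98 314.27930728241563 216.41252220248668 2252 [ 0.627 -0.304  0.019  0.688 -0.213  0.048  0.77  -0.109  0.066]
bottle 0.8 [ 0.748 -0.254  0.018]
cap 0.94 [ 0.517 -0.462 -0.003]
cap 0.83 [ 0.737 -0.442  0.002]
cap 0.67 [ 0.745 -0.254  0.135]
cap 0.67 [ 0.389 -0.227 -0.   ]
  outl cap 0.97 238.25452898550725 285.36141304347825 1104 [ 0.355 -0.264  0.002  0.373 -0.243  0.04   0.411 -0.208  0.048]
  outl cap 0.76 409.07330567081607 245.09128630705393 723 [ 0.706 -0.472  0.005  0.718 -0.448  0.036  0.758 -0.417  0.046]
  outl cap 0.73 370.1515151515151 297.8899521531101 627 [ 0.491 -0.481  0.002  0.501 -0.463  0.029  0.531 -0.439  0.035]
  outl cap 0.72 340.1341463414634 174.2357723577236 246 [ 0.723 -0.277  0.136  0.
[... 738 characters left out ...]
9]
cap 0.93 [ 0.736 -0.44   0.002]
cap 0.91 [ 0.388 -0.229  0.004]
cap 0.74 [ 0.518 -0.451 -0.003]
  outl cap 0.73 388.61805555555554 137.99131944444446 576 [ 0.709 -0.466  0.019  0.736 -0.436  0.044  0.766 -0.409  0.048]
  outl cap 0.71 308.71 278.13 600 [ 0.362 -0.256  0.031  0.392 -0.228  0.047  0.421 -0.199  0.051]
  outl cap 0.64 396.908077994429 226.0891364902507 359 [ 0.493 -0.478 -0.     0.516 -0.452  0.033  0.537 -0.432  0.037]
  outl cap 0.59 367.84315286624206 186.59952229299364 1256 [ 0.571 -0.418  0.005  0.615 -0.382  0.021  0.664 -0.337  0.092]
dose_cup 0.43 [ 0.771 -0.163  0.018]
mug 0.57 [ 0.621 -0.373  0.001]
lemon 0.82 [ 0.477 -0.299  0.002]
bowl 0.65 [ 0.667  0.025 -0.   ]
```

View pics/scene0.png

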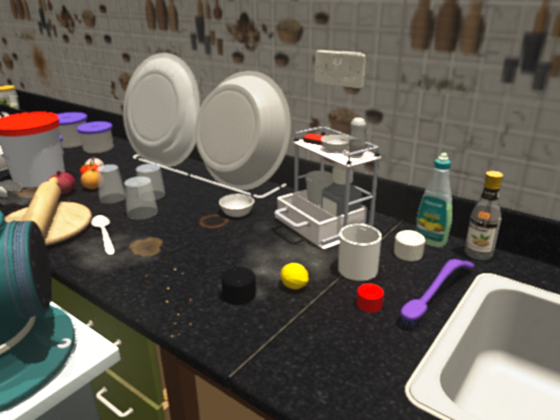

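View pics/top0.png

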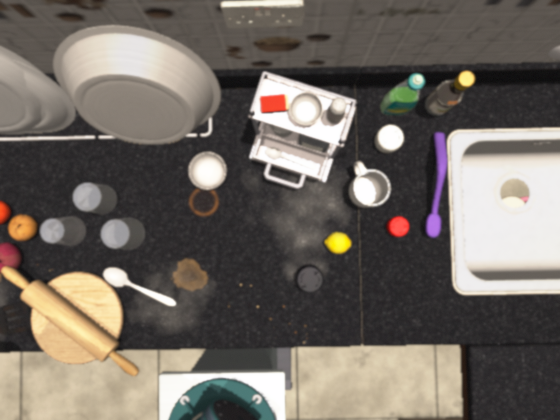

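Scene picture, things like the cap: black at (238,285), red at (370,298), larger white on the worktop at (409,245), and white on the grey bottle under the shelf at (340,174). The last one is the white and smaller (about 48 mm), and it sits on the bottle, so I choose it. The top view shows the organiser yawed, with the handle at (285,180). I'll bring the wrist camera over the handle to refine this.

```bash
cat >> h.py <<'E'
def down(a):  # tool down, tool y axis pointing at world angle a
    y=np.array([np.cos(a),np.sin(a),0]); z=np.array([0,0,-1.]); return R.from_matrix(np.stack([np.cross(y,z),y,z],1)).as_quat()
E
python3 - <<'E'
from h import *
np.set_printoptions(precision=3,suppress=True)
im=cams.get_image("scene"); 
c=im["image"][100:260,250:430]; cv2.imwrite("pics/crop.png",cv2.resize(c,None,fx=4,fy=3.7,interpolation=cv2.INTER_CUBIC)[:600])
yaw=-0.28
for a in (yaw,yaw+np.pi): print(a,arm.inverse_kinematics([.57,-.15,.26],down(a)))
for a in np.arange(-3,3.2,.5): 
    j=arm.inverse_kinematics([.603,-.211,.25],down(a)); print(a, None if j is None else np.array(j))
a=min((yaw,yaw+np.pi),key=lambda a:abs(arm.inverse_kinematics([.57,-.15,.26],down(a))[5]))
arm.move_pose([.57,-.15,.26],down(a)); 
for k,p in enumerate([[.57,-.15,.26],[.53,-.18,.26]]):
    arm.move_linear(p,rotation=None); P=pose(); w=cams.get_image("wrist"); cv2.imwrite(f"pics/w{k}.png",w["image"])
    print(P,w["hand_eye"])
    for n in ["tray_handle","bottle","dose_cup","organiser","cap"]:
        for r in models.tip_of("wrist",n): print(n,round(r["score"],2),np.array(r["at"]))
    np.savez(f"w{k}.npz",p=P[0],q=P[1],**w)
print(readout.read_t(),np.array(readout.read_joints()))
E
```

```text
-0.28 [-0.396  0.371  0.223  1.423  0.     1.455]
2.861592653589793 [-0.396  0.371  0.223  1.423  0.    -1.686]
-3.0 [-0.464  0.465  0.349  1.455  0.    -2.176]
-2.5 [-0.464  0.465  0.349  1.455  0.    -2.676]
-2.0 [-0.464  0.465  0.349  1.455  0.     3.107]
-1.5 [-0.464  0.465  0.349  1.455  0.     2.607]
-1.0 [-0.464  0.465  0.349  1.455  0.     2.107]
-0.5 [-0.464  0.465  0.349  1.455  0.     1.607]
0.0 [-0.464  0.465  0.349  1.455  0.     1.107]
0.5 [-0.464  0.465  0.349  1.455  0.     0.607]
1.0 [-0.464  0.465  0.349  1.455  0.     0.107]
1.5 [-0.464  0.465  0.349  1.455  0.    -0.393]
2.0 [-0.464  0.465  0.349  1.455  0.    -0.893]
2.5 [-0.464  0.465  0.349  1.455  0.    -1.393]
3.0 [-0.464  0.465  0.349  1.455  0.    -1.893]
(array([ 0.57, -0.15,  0.26]), array([0.799, 0.602, 0.   , 0.   ])) [[ 0.     0.951  0.308  0.08 ]
 [ 1.    -0.     0.001 -0.   ]
 [ 0.001  0.308 -0.951 -0.155]
 [ 0.     0.     0.     1.   ]]
tray_handle 0.63 [ 0.632 -0.17   0.048]
tray_handle 0.49 [ 0.76  -0.211  0.004]
bottle 0.82 [ 0.746 -0.254  0.016]
dose_cup 0.71 [ 0.776 -0.172  0.022]
organiser 0.97 [ 0.758 -0.213  0.003]
cap 0.88 [ 0.385 -0.23  -0.003]
cap 0.67 [ 0.516 -0.452 -0.002]
cap 0.6 [ 0.75  -0.253  0.134]
(array([ 0.53, -0.18,  0.26]), array([0.799, 0.601, 0.   , 0.   ])) [[ 0.     0.951  0.308  0.08 ]
 [ 1.    -0.     0.001 -0.   ]
 [ 0.001  0.308 -0.951 -0.155]
 [ 0.     0.     0.     1.   ]]
tray_handle 0.76 [ 0.633 -0.166  0.049]
bottle 0.97 [ 0.748 -0.256  0.018]
dose_cup 0.68 [ 0.773 -0.17   0.019]
organiser 0.7 [ 0.761 -0.21   0.003]
cap 0.74 [ 0.388 -0.234  0.   ]
cap 0.7 [ 0.741 -0.444  0.   ]
cap 0.58 [ 0.516 -0.455 -0.001]
5.025 [-0.472  0.317  0.14   1.394  0.     1.378]
```

View pics/crop.png

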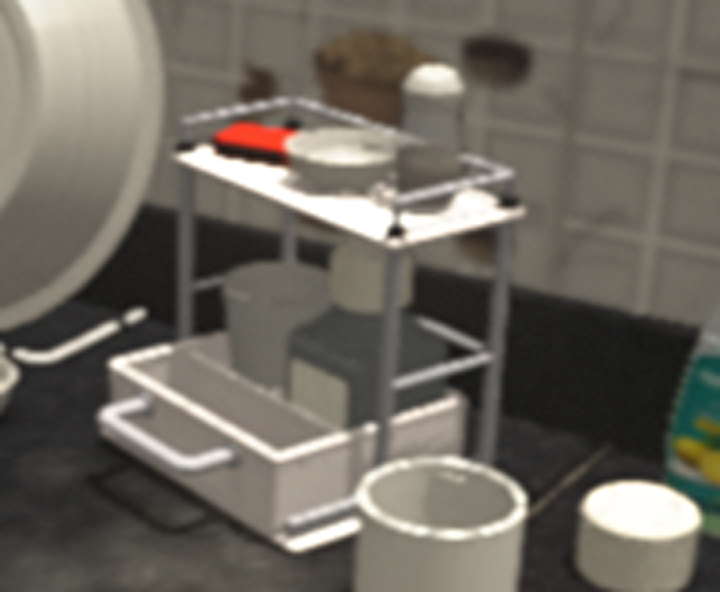

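View pics/w0.png

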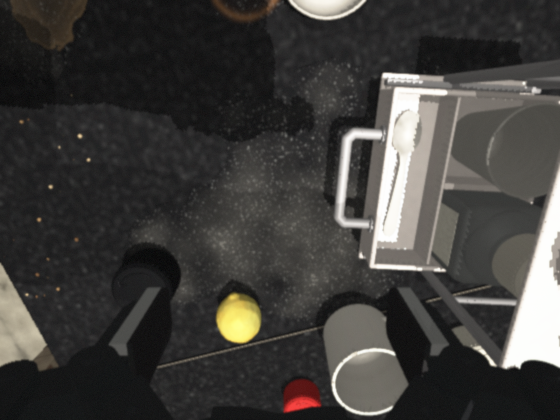

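The crop confirms the white cap on the grey bottle, seen at (370,275) in the crop. In the wrist view the handle bar runs from (352,135) to (342,220). I'll fit the bar from both wrist views' depth.

Run:
```python
from h import *
np.set_printoptions(precision=4,suppress=True)
for k in (0,1):
    w=dict(np.load(f"w{k}.npz")); P=(w["p"],w["q"])
    C=cloud(w,np.ones((420,560),bool),P)
    s=(abs(C[:,2]-.049)<.01)&(np.hypot(*(C[:,:2]-[.632,-.168]).T)<.055)
    H=C[s]; c,sx,ang=cv2.fitLine(H[:,:2].astype(np.float32),cv2.DIST_HUBER,0,.002,.001).ravel()[[2,0,1]]
    d=np.array([sx,ang]); n=np.array([-d[1],d[0]]); l=cv2.fitLine(H[:,:2].astype(np.float32),cv2.DIST_HUBER,0,.002,.001).ravel()
    d=l[:2]*np.sign(l[1]); q=H[:,:2]-l[2:]; near=abs(q@[-d[1],d[0]])<.012; t=q[near]@d
    print(k,len(H),"dir",d,"yaw",np.arctan2(-d[0],d[1]),"mid",l[2:]+d*(np.percentile(t,1)+np.percentile(t,99))/2,"len",np.ptp(np.percentile(t,[1,99])),"z top",np.percentile(H[near][:,2],[50,95]))
    # shelf top face / rim for yaw
    S=C[(abs(C[:,2]-.06)<.012)&(np.hypot(*(C[:,:2]-[.70,-.19]).T)<.13)]
    print(len(S),np.array(cv2.minAreaRect(S[:,:2].astype(np.float32))[0]),cv2.minAreaRect(S[:,:2].astype(np.float32))[1:])
```

```text
0 1959 dir [0.2862 0.9582] yaw -0.29028636 mid [ 0.6353 -0.1656] len 0.09713451974807899 z top [0.0535 0.0551]
9528 [ 0.7176 -0.1804] ((0.218060702085495, 0.17531628906726837), 29.679746627807617)
1 2342 dir [0.2267 0.974 ] yaw -0.22868474 mid [ 0.6382 -0.1674] len 0.09790173069109673 z top [0.0536 0.0553]
9909 [ 0.7106 -0.1831] ((0.20811410248279572, 0.17675335705280304), 34.54840850830078)
```

Run:
```python
from h import *
np.set_printoptions(precision=4,suppress=True)
for k in (0,1):
    w=dict(np.load(f"w{k}.npz")); P=(w["p"],w["q"])
    C=cloud(w,np.ones((420,560),bool),P)
    for name,zz,c0,half in (("bar",.052,np.array([.632,-.168]),.034),("wallrim",.0685,np.array([.632,-.168])+.036*np.array([.96,-.28]),.08)):
      yaw=-.28; c=c0
      for _ in range(6):
        d=np.array([-np.sin(yaw),np.cos(yaw)]); n=np.array([d[1],-d[0]]); q=C[:,:2]-c
        H=C[(abs(C[:,2]-zz)<.006)&(abs(q@n)<.010)&(abs(q@d)<half)]
        l=cv2.fitLine(H[:,:2].astype(np.float32),cv2.DIST_HUBER,0,.002,.001).ravel(); d=l[:2]*np.sign(l[1]); yaw=np.arctan2(-d[0],d[1]); n=np.array([d[1],-d[0]])
        c=c0+n*((l[2:]-c0)@n)
      q=C[:,:2]-c; B=C[(abs(C[:,2]-zz)<.006)&(abs(q@n)<.007)]; t=(B[:,:2]-c)@d; t=t[abs(t)<.12]; e=np.percentile(t,[1,99])
      print(k,name,len(H),"yaw",yaw,"mid",c+d*e.mean(),"len",np.ptp(e))
```

```text
0 bar 690 yaw -0.33269843 mid [ 0.6306 -0.1637] len 0.09394421039932457
0 wallrim 888 yaw -0.32969743 mid [ 0.6651 -0.176 ] len 0.17271281106792596
1 bar 773 yaw -0.33159918 mid [ 0.6303 -0.1637] len 0.09448265983835857
1 wallrim 1000 yaw -0.3322099 mid [ 0.665  -0.1759] len 0.17288651661813775
```

Run:
```python
from h import *
np.set_printoptions(precision=4,suppress=True)
yaw=-.331; X=np.array([np.cos(yaw),np.sin(yaw),0]); h=np.array([.6305,-.164,0])
arm.gripper_to(.030)
arm.move_pose(h+[0,0,.16],down(yaw))
print(arm.move_linear(h+[0,0,.058],.1,stop_force=8),pose()[0])
print("hit",arm.move_linear(h-X*.178+[0,0,.058],.07,stop_force=18))
p=pose()[0]; print(p,(p-h)@X,readout.read_ft_force(),readout.read_t())
arm.pause(.3)
arm.move_linear(p+X*.008,.05)
arm.move_linear(p+X*.008+[0,0,.16],.2)
arm.gripper_to(.085)
P=pose(); w=cams.get_image("wrist"); cv2.imwrite("pics/w2.png",w["image"]); np.savez("w2.npz",p=P[0],q=P[1],**w)
for n in ["tray_handle","bottle","dose_cup","cap"]:
    for r in models.tip_of("wrist",n): print(n,round(r["score"],2),np.array(r["at"]))
im=cams.get_image("top")
for n in ["tray_handle","bottle","dose_cup","cap"]:
    for r in models.tip_of("top",n): print(n,round(r["score"],2),np.array(r["at"]))
print(readout.read_t())
```

```text
False [ 0.6308 -0.1642  0.0587]
hit False
[ 0.4623 -0.1062  0.058 ] -0.1778115863557287 [0.0815 0.475  0.4405] 10.0833
tray_handle 0.56 [ 0.6331 -0.166   0.0507]
cap 0.74 [ 0.3878 -0.2285 -0.0018]
tray_handle 0.74 [ 0.6351 -0.1702  0.0505]
bottle 0.75 [ 0.7498 -0.2506  0.0139]
bottle 0.6 [ 0.633  -0.1678  0.0541]
dose_cup 0.63 [ 0.773  -0.1676  0.0196]
dose_cup 0.48 [ 0.6334 -0.1674  0.053 ]
cap 0.9 [ 0.5194 -0.454  -0.0035]
cap 0.63 [ 0.7375 -0.4411  0.0033]
cap 0.58 [ 0.3895 -0.2282  0.0016]
cap 0.47 [ 0.7723 -0.1648  0.0207]
12.7333
```

View pics/w2.png

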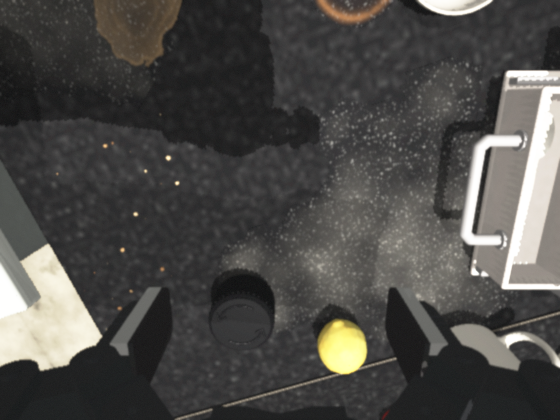

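The tray stayed closed: the handle is still at (480,190) in the wrist view, so the finger passed over the bar. I'll go lower, grip the bar, check the gap and then pull.

Run:
```python
from h import *
np.set_printoptions(precision=4,suppress=True)
yaw=-.331; X=np.array([np.cos(yaw),np.sin(yaw),0]); h=np.array([.6305,-.164,0])
arm.gripper_to(.032); print("gap",readout.read_finger_gap())
arm.move_pose(h+[0,0,.12],down(yaw))
print(arm.move_linear(h+[0,0,.044],.12,stop_force=10),pose()[0])
arm.gripper_to(0.0); g=readout.read_finger_gap(); print("gap",g,readout.read_grasp_force())
if g>.006:
    print("hit",arm.move_linear(h-X*.155+[0,0,.044],.08,stop_force=35))
    p=pose()[0]; print(p,(p-h)@X,readout.read_ft_force())
    arm.pause(.3); p=pose()[0]
    arm.gripper_to(.032); arm.move_linear(p+[0,0,.12],.2)
    im=cams.get_image("top")
    for n in ["tray_handle","bottle","dose_cup","cap"]:
        for r in models.tip_of("top",n): print(n,round(r["score"],2),np.array(r["at"]))
print(readout.read_t())
```

```text
gap 0.03207024606953577
False [ 0.6308 -0.1641  0.0451]
gap 0.00024246441682411623 0.0
15.2833
```

Run:
```python
from h import *
np.set_printoptions(precision=4,suppress=True)
print(pose())
im=cams.get_image("scene"); c=im["image"][120:270,230:410]; a=cv2.resize(c,None,fx=4,fy=4,interpolation=cv2.INTER_CUBIC)
cv2.imwrite("pics/s3.png",a)
for r in models.tip_of("scene","tray_handle"): print(r)
w=cams.get_image("wrist"); cv2.imwrite("pics/w3.png",w["image"])
```

```text
(array([ 0.6306, -0.164 ,  0.0441]), array([0.8139, 0.5809, 0.0001, 0.0001]))
{'at': [0.6306, -0.1679, 0.0481], 'score': 0.8}
```

View pics/s3.png

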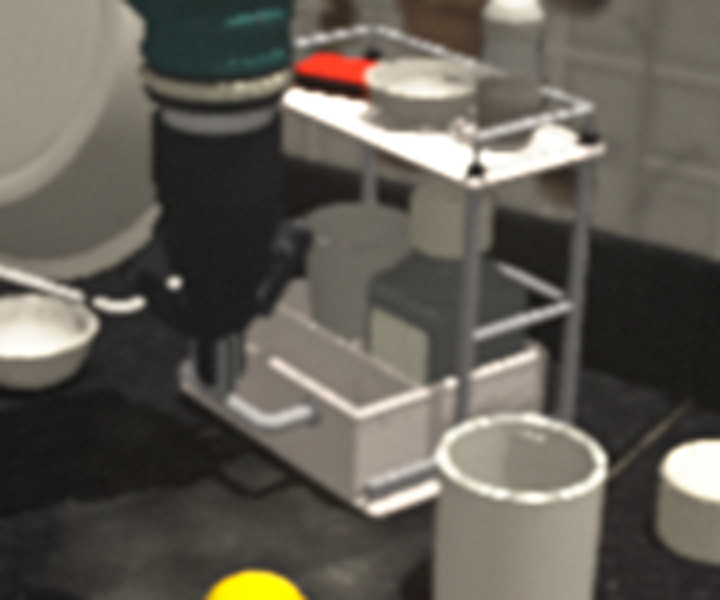

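View pics/w3.png

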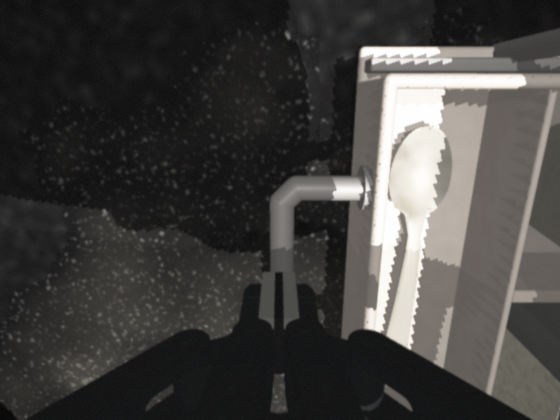

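The scene crop shows the fingertips ending at the bar, near (225,395). The wrist view shows the bar running under the closed fingers at (282,270). I'll measure the depths there.

Run:
```python
from h import *
np.set_printoptions(precision=4,suppress=True)
P=pose(); w=cams.get_image("wrist"); print(readout.read_ft_force(),readout.read_joints(),readout.read_joint_torque())
for u,v in [(265,276),(270,285),(280,300),(292,285),(300,300),(280,240),(281,260),(283,220),(320,188),(345,188),(377,220),(200,250)]:
    d=w["z_map"][v,u]; q=(np.array(w["hand_eye"])@np.append([(u-w["cx"])/w["fx"]*d,-(v-w["cy"])/w["fy"]*d,-d],1))[:3]
    print((u,v),d,"tool",q,"world",world(w,u,v,d,P))
im=cams.get_image("scene")
v0,u0=196,280
for v in range(205,226,3): print(v,[tuple(np.round(world(im,u,v,im["z_map"][v,u]),3)) for u in (280,286,292)])
```

```text
[ 0.6752  0.8337 -0.2311] [-0.3795  0.5691 -0.035   0.9667 -0.      1.5224] [  0.0023 -87.2853  34.8979   0.004   -0.      -0.0001]
(265, 276) 0.14893949 tool [ 0.0116 -0.0058 -0.0201] world [ 0.6288 -0.1511  0.0641]
(270, 285) 0.14163813 tool [ 0.0117 -0.0036 -0.0278] world [ 0.6309 -0.1517  0.0718]
(280, 300) 0.13191144 tool [ 0.0114  0.0002 -0.0381] world [ 0.6343 -0.1533  0.0821]
(292, 285) 0.14152028 tool [ 0.0118  0.0047 -0.0279] world [ 0.6388 -0.1544  0.0719]
(300, 300) 0.13916585 tool [ 0.0076  0.0076 -0.0317] world [ 0.6402 -0.1593  0.0757]
(280, 240) 0.15505175 tool [ 0.023   0.0002 -0.01  ] world [ 0.6382 -0.1423  0.054 ]
(281, 260) 0.15697414 tool [ 0.0143  0.0007 -0.0108] world [ 0.6358 -0.1506  0.0548]
(283, 220) 0.15203239 tool [ 0.0319  0.0014 -0.0103] world [ 0.6422 -0.1343  0.0543]
(320, 188) 0.1474981 tool [ 0.0453  0.016  -0.0107] world [ 0.6603 -0.1263  0.0547]
(345, 188) 0.14811493 tool [ 0.0451  0.0259 -0.0101] world [ 0.6697 -0.1297  0.0541]
(377, 220) 0.14039771 tool [ 0.0355  0.0366 -0.0213] world [ 0.6766 -0.1423  0.0653]
(200, 250) 0.21461442 tool [-0.004
[... 637 characters left out ...]
64(-0.162), np.float64(0.068)), (np.float64(0.624), np.float64(-0.175), np.float64(0.07)), (np.float64(0.674), np.float64(-0.157), np.float64(0.043))]
217 [(np.float64(0.633), np.float64(-0.15), np.float64(0.05)), (np.float64(0.624), np.float64(-0.175), np.float64(0.061)), (np.float64(0.673), np.float64(-0.158), np.float64(0.036))]
220 [(np.float64(-0.181), np.float64(-0.769), np.float64(0.576)), (np.float64(0.626), np.float64(-0.173), np.float64(0.052)), (np.float64(0.67), np.float64(-0.16), np.float64(0.029))]
223 [(np.float64(0.683), np.float64(-0.112), np.float64(0.0)), (np.float64(0.682), np.float64(-0.132), np.float64(0.007)), (np.float64(0.621), np.float64(-0.195), np.float64(0.053))]
```

Run:
```python
from h import *
np.set_printoptions(precision=4,suppress=True)
def tips(w,lab):
    C=cloud(w,np.ones((420,560),bool),(np.zeros(3),np.array([0,0,0,1.]))); s=(abs(C[:,0])<.016)&(abs(C[:,1])<.065)&(C[:,2]<.04)
    C=C[s]; print(lab,len(C),"z pct",np.percentile(C[:,2],[50,90,99,100])); print(C[np.argsort(-C[:,2])][:300:60])
w=dict(np.load("w2.npz")); tips(w,"open")
p=pose()[0]
arm.move_linear(p+[0,0,.08],.2)
w=cams.get_image("wrist"); tips(w,"shut"); cv2.imwrite("pics/w4.png",w["image"])
arm.gripper_to(.032); w=cams.get_image("wrist"); tips(w,"32"); print(readout.read_t(),pose()[0])
im=cams.get_image("scene"); C=cloud(im,np.ones((420,560),bool)); q=C-pose()[0]
s=(np.hypot(q[:,0],q[:,1])<.035)&(q[:,2]>-.06)&(q[:,2]<.06); print("scene z rel tcp lowest",np.sort(q[s][:,2])[[0,3,10,30,60]])
```

```text
open 22393 z pct [-0.0737 -0.0402 -0.028  -0.024 ]
[[ 0.0035 -0.0433 -0.024 ]
 [-0.0056  0.0423 -0.0261]
 [ 0.0039 -0.0428 -0.0269]
 [-0.0096  0.0422 -0.0277]
 [-0.0082  0.0419 -0.0283]]
shut 27677 z pct [-0.0692 -0.0478 -0.0214 -0.0153]
[[ 0.011  -0.0039 -0.0153]
 [ 0.0114  0.0026 -0.0179]
 [ 0.0116  0.0002 -0.0191]
 [ 0.0111  0.0006 -0.0199]
 [ 0.0116 -0.0065 -0.0209]]
32 27743 z pct [-0.0686 -0.04   -0.0192 -0.012 ]
[[-0.0011 -0.0165 -0.012 ]
 [ 0.0109 -0.0187 -0.0151]
 [ 0.0075  0.0154 -0.0165]
 [-0.0043 -0.0164 -0.0179]
 [-0.0061  0.0156 -0.0187]]
16.5917 [ 0.6304 -0.164   0.1238]
scene z rel tcp lowest [-0.0578  0.0131  0.0145  0.0194  0.024 ]
```

Two cameras agree that the real fingertips lie about 14 mm behind the reported TCP, not 25 mm ahead of it. The tool is therefore effectively 39 mm shorter than stated, and I'll correct for this.

Run:
```python
from h import *
np.set_printoptions(precision=4,suppress=True)
yaw=-.331; X=np.array([np.cos(yaw),np.sin(yaw),0]); h=np.array([.6305,-.164,0])
print(arm.move_linear(h+[0,0,.014],.15,stop_force=10),pose()[0])
arm.gripper_to(0.0); g=readout.read_finger_gap(); print("gap",g,readout.read_grasp_force())
if g>.006:
    print("hit",arm.move_linear(h-X*.156+[0,0,.014],.09,stop_force=40))
    p=pose()[0]; print(p,(p-h)@X,readout.read_ft_force())
    arm.pause(.3); p=pose()[0]
    arm.gripper_to(.032); arm.move_linear(p+[0,0,.13],.25)
    im=cams.get_image("top")
    for n in ["tray_handle","bottle","dose_cup","cap"]:
        for r in models.tip_of("top",n): print(n,round(r["score"],2),np.array(r["at"]))
print(readout.read_t())
```

```text
False [ 0.631  -0.1642  0.0149]
gap 0.007979328792409037 58.49039912223816
hit True
[ 0.4902 -0.1155  0.0151] -0.14845947160200743 [ 3.3535 -1.1841 -2.137 ]
bottle 0.56 [ 0.605  -0.2043  0.0148]
dose_cup 0.7 [ 0.6308 -0.1112  0.0201]
dose_cup 0.34 [ 0.6027 -0.2028  0.133 ]
cap 0.92 [ 0.3891 -0.2322  0.    ]
cap 0.7 [ 0.74   -0.4417 -0.0002]
cap 0.62 [ 0.5195 -0.4556 -0.002 ]
21.0333
```

Run:
```python
from h import *
np.set_printoptions(precision=4,suppress=True)
yaw=-.331; X=np.array([np.cos(yaw),np.sin(yaw),0]); Y=np.array([-np.sin(yaw),np.cos(yaw),0]); c0=np.array([.604,-.201,0])
arm.gripper_to(.07)
for k,p in enumerate([c0+[0,0,.27]-Y*.03-X*.03,c0+[0,0,.27]]):
    arm.move_linear(p,.25); P=pose(); w=cams.get_image("wrist"); np.savez(f"c{k}.npz",p=P[0],q=P[1],**w)
    C=cloud(w,np.ones((420,560),bool),P)
    for n in ["cap","bottle","dose_cup","tray_handle"]:
        for r in models.tip_of("wrist",n): print(n,round(r["score"],2),np.array(r["at"]))
    near=np.hypot(*(C[:,:2]-c0[:2]).T)<.04
    T=C[near&(C[:,2]>.155)&(C[:,2]<.185)]; print("cap top",len(T))
    if len(T):
        top=T[abs(T[:,2]-np.median(T[:,2]))<.004]; (cc,rr)=cv2.minEnclosingCircle(top[:,:2].astype(np.float32)); lo,hi=np.percentile((top[:,:2]-c0[:2])@np.stack([X[:2],Y[:2]],1),[1,99],axis=0)
        print("circle",np.array(cc),rr,"z",np.median(top[:,2]),"bbox mid",c0[:2]+X[:2]*(lo+hi)[0]/2+Y[:2]*(lo+hi)[1]/2,"size",hi-lo)
    S=C[(abs(C[:,2]-.112)<.006)&(np.hypot(*(C[:,:2]-c0[:2]).T)<.06)]
    if len(S)>20: print("shoulder",len(S),cv2.minAreaRect(S[:,:2].astype(np.float32)),np.median(S[:,2]))
cv2.imwrite("pics/c1.png",w["image"]); print(readout.read_t(),readout.read_joints())
```

```text
cap 0.96 [ 0.6064 -0.2064  0.1334]
cap 0.89 [ 0.3873 -0.2287  0.0013]
cap 0.69 [ 0.5194 -0.4553 -0.0019]
cap 0.57 [ 0.7385 -0.4434  0.0036]
bottle 0.91 [ 0.605  -0.2037  0.019 ]
bottle 0.72 [ 0.6051 -0.2049  0.1317]
dose_cup 0.88 [ 0.6314 -0.1193  0.0202]
tray_handle 0.65 [ 0.4899 -0.1194  0.0488]
cap top 3788
circle [ 0.6049 -0.2018] 0.024659814313054085 z 0.16728453286318518 bbox mid [ 0.6051 -0.2013] size [0.0445 0.0446]
shoulder 2894 ((0.6093971729278564, -0.19175559282302856), (0.0921952947974205, 0.07202973961830139), 70.84154510498047) 0.11223087370004987
cap 0.96 [ 0.5171 -0.451   0.0024]
cap 0.77 [ 0.6089 -0.2039  0.1344]
cap 0.74 [ 0.7377 -0.4394  0.004 ]
cap 0.65 [ 0.3859 -0.2306  0.0003]
bottle 0.78 [ 0.605  -0.203   0.0194]
dose_cup 0.79 [ 0.6341 -0.1202  0.0194]
tray_handle 0.73 [ 0.4926 -0.117   0.0507]
cap top 3479
circle [ 0.6053 -0.2014] 0.024666978046298027 z 0.16727790463143122 bbox mid [ 0.6054 -0.2012] size [0.0447 0.0447]
shoulder 2792 ((0.6092901229858398, -0.19141310453414917), (0.09264197200536728, 0.07165081053972244), 71.36312103271484) 0.11237568531323232
23.1667 [-0.4506  0.4549  0.3869  1.4957  0.0016  1.4516]
```

View pics/c1.png

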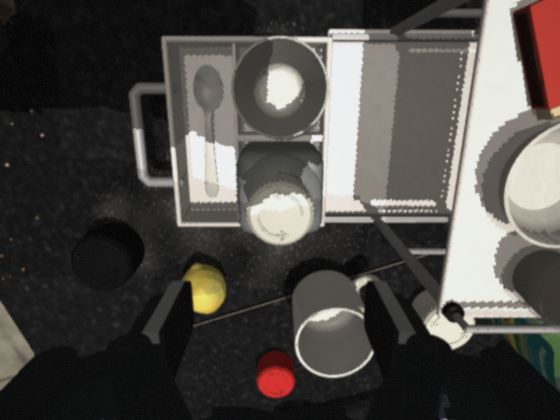

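The wrist view shows the cap at (282,210), clear of the shelf with the tray out. It measures centre (0.605,-0.2015), top z 0.1675 and about 48 mm wide, which matches the text. Next: grasp, press and twist.

Run:
```python
from h import *
np.set_printoptions(precision=3,suppress=True)
c=np.array([.6052,-.2014,0]); ft=lambda s:print(s,np.array(readout.read_ft_force()),np.array(readout.read_wrist_torque()),pose()[0],round(readout.read_t(),2))
arm.gripper_to(.068); ft("free")
arm.move_linear(c+[0,0,.16],.2); print("touch",arm.move_linear(c+[0,0,.119],.08,stop_force=8)); ft("at cap")
arm.gripper_to(.03); print("gap",readout.read_finger_gap(),readout.read_grasp_force()); ft("gripped")
p=pose()[0]
print("press",arm.move_linear(c+[0,0,.119-.0068],.03,stop_force=25)); ft("pressed")
arm.pause(.2)
j=np.array(readout.read_joints()); j[5]-=1.1; arm.set_joints(j); ft("twisted")
arm.pause(.15)
print("gap",readout.read_finger_gap())
```

```text
free [-0.075 -0.775  0.177] [-0.028 -0.023  0.017] [ 0.604 -0.201  0.27 ] 23.38
touch False
at cap [-0.567 -0.579 -0.412] [-0.061 -0.03  -0.017] [ 0.605 -0.202  0.12 ] 24.74
gap 0.04792562897744154 60.83570859627798
gripped [ 0.672 -0.113  4.581] [0.004 0.088 0.005] [ 0.606 -0.202  0.12 ] 25.04
press False
pressed [-0.295  0.659  9.679] [0.111 0.241 0.03 ] [ 0.606 -0.202  0.113] 25.42
twisted [-1.108 -0.377  9.25 ] [0.091 0.077 0.022] [ 0.606 -0.202  0.114] 26.64
gap 0.04788903365772247
```

```bash
python3 - <<'E'
from h import *
np.set_printoptions(precision=3,suppress=True)
ft=lambda s:print(s,np.array(readout.read_ft_force()),pose()[0],round(readout.read_t(),2))
p=pose()[0]
print(arm.move_linear(p+[0,0,.014],.04,stop_force=16)); ft("lift1")
f=np.array(readout.read_ft_force())
if f[2]>-2.5:
    arm.move_linear(p+[0,0,.107],.1); arm.pause(.4); ft("top"); print(readout.read_finger_gap(),readout.read_grasp_force())
    q=pose()[0]
    for c in ("top","scene"):
        im=cams.get_image(c)
        for n in ["bottle","cap","dose_cup","tray_handle"]:
            for r in models.tip_of(c,n): print(c,n,round(r["score"],2),np.array(r["at"]))
    cv2.imwrite("pics/end.png",cv2.resize(im["image"][80:280,200:440],None,fx=3,fy=3))
E
ls -la pics/end.png
```

```text
False
lift1 [0.04  0.244 0.133] [ 0.606 -0.202  0.128] 27.32
top [-0.015 -0.384  0.441] [ 0.606 -0.202  0.221] 28.8
0.047876542080641946 61.66989205637947
top cap 0.87 [ 0.52  -0.455  0.   ]
top cap 0.72 [ 0.392 -0.23  -0.003]
top cap 0.66 [ 0.735 -0.444  0.   ]
scene cap 0.87 [ 0.516 -0.46  -0.002]
scene cap 0.59 [ 0.39  -0.226 -0.001]
scene cap 0.57 [ 0.604 -0.203  0.233]
scene dose_cup 0.59 [ 0.63  -0.122  0.023]
scene tray_handle 0.81 [ 0.488 -0.119  0.051]
-rw-r--r-- 1 agent agent 454499 Nov 28 20:03 pics/end.png
```

View pics/end.png

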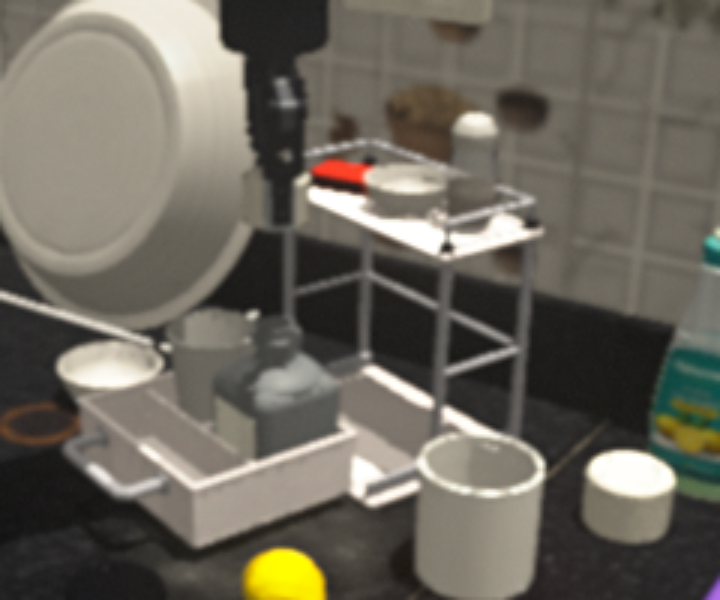

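The cap is held level at (275,195), above the bare bottle neck at (278,335). The bottle and tumbler are upright, the tray is out, and the cap's rim is at z of about 0.233, roughly 8 cm above the mouth.

```bash
python3 -c "
from h import *
print(workorder.hand_in())"
```

```text
the job is handed in; nothing more can be done
None
```

I handed the job in at about 29 s: the tray is pulled out to its stop, and the bottle cap has been pressed, turned free and lifted off. At hand-in the gripper was holding the cap still and level about 8 cm above the mouth, with the bottle and tumbler upright and nothing visibly disturbed; the hand-in call returned no verdict.

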